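# Load-test a belt tensioner model and record its deflection

### The job

On the belt tensioner model, push the red needle lightly by its post back to the scale's red zero line, against the arm. Then push the black roller counterclockwise (seen from above) so that the arm carries the needle along the scale, build up to 12 N (within 1 N, never above 15 N) and hold that for a second. Ease the arm back to its stop without letting it snap, leaving the needle at its reading and everything else where it is.

Things in the scene. Friction and masses are not known exactly. Their poses are not given: they have to be found in the camera images.
- board: White board 300 x 300 x 14 mm, fixed to the table; origin under its centre, z up. On it, turning about one vertical pivot axis 110 mm to its own -x: spring drum, blue arm, red needle. Yellow scale arc at radius 175-205 mm about the pivot: ticks every 0.05 rad, long every 0.2, the red one is zero. Two fixed grey pulleys, 60 mm wide, 37 mm high, stand 100 mm either side of the pivot.
- pivot (a point): Point on the vertical axis about which drum, arm and needle turn, 37 mm above the table.
- roller (a point): Centre (60 mm above table) of the upright black roller on the blue arm's end: 32 mm wide, 37 to 85 mm above table, fixed on the arm 120 mm from the pivot axis. Under it the arm, a bar 22 mm wide, top at 37 mm. The spring holds it clockwise (from above) on its stop with 2 to 8 N. Resistance grows evenly, 0.1 to 0.3 N per mm; 12 N comes after 25 to 55 mm, well before the end of travel.
- roller_rest (a point): Where the roller's centre stands when the arm rests against its stop, a steel peg 38 mm high. Fixed on the board.
- needle_post (a point): Centre (65 mm above table) of the red upright post on the drag needle: 12 mm wide, 46 to 87 mm above table, 160 mm from the pivot axis. The needle is a bar 5 mm wide, top at 46 mm, counterclockwise of the arm. It starts 0.60 to 0.85 rad counterclockwise of zero, turns with slight friction (under 0.5 N) and stays where left. A pin on the arm pushes it counterclockwise only. At most 10 N on it.
- zero_mark (a point): Where the needle post's centre stands with the needle at zero, on the scale's red line and touching the pin of the resting arm, which stops it firmly. Fixed on the board, 65 mm above the table.
- tension_arm: The blue arm; origin on the pivot axis 27 mm above the table, its x axis points from the pivot to the roller, z up. The red needle leads it by 0.22 rad while the pin touches it.
- drum: Aluminium spring drum under the arm, 68 mm wide with a blue lug; origin on the pivot axis, 14 mm above the table. It anchors the spring and is set at a different angle in each test, which changes the preload. Its x axis is the direction in which the arm would be free of load. Not to be handled.
- tent_card: Yellow tent-shaped name card without lettering, 140 mm long (its y), about 85 mm wide, 65 mm high; loose; origin under its centre. Leave alone.
- river_tray: Clear plastic tray 240 x 170 x 60 mm with a red-brown floor, loose; origin under its centre. Leave alone.
- cup_mid (a point): Centre of a green plastic cup, 72 mm wide and 85 mm high, loose, standing upright. Leave alone.

How it is judged:
On the way, in this order (a step that is already met when the one before it is completed fails the run):
1. the needle is back at zero against the resting arm (post within 6 mm of its zero place) (horizontal distance between needle_post and zero_mark below 0.006 m and horizontal distance between roller and roller_rest below 0.005 m), for 0.2 s.
2. the fingers push the tensioner arm with 12 N (10.8 to 13.2 N), held for 0.8 s (contact force between the fingers and tension_arm between 10.8 and 13.2 N), for 0.8 s.
At the end, for the whole second after the job is handed in: The arm rests against its stop (roller within 5 mm of its rest place) and is still; the needle stands where a load of 12 N carried it (between the readings of 10.4 and 15.3 N); nothing is touched (horizontal distance between roller and roller_rest below 0.005 m and angular speed of tension_arm below 0.1 rad/s and y of needle_post in the frame of drum between 0.1031 and 0.1279 m).
It fails at once if the arm is pushed with more than 15 N (contact force between the fingers and tension_arm above 15 N).
It fails at once if the needle is pressed with more than 10 N (contact force between the fingers and needle above 10 N).
It fails at once if the arm snaps back (faster than 2 rad/s while more than 25 mm from rest) (angular speed of tension_arm above 2 rad/s and horizontal distance between roller and roller_rest above 0.025 m).
It fails at once if the name card, tray or cup is shifted by more than 15 mm (distance of any of tent_card, river_tray, cup_mid from where it was at the start of the episode above 0.015 m).
It also fails if it takes over 69 s, if anything falls off the work surface, if the arm or the gripper's body presses on something with over 40 N, if the wrist force passes 120 N, or if a joint passes its speed limit or range.

### The arm

A 6-joint arm with a two-finger parallel gripper is mounted at the origin on the work surface. World frame = base frame: x ahead of the robot, y to its left, z up, the work surface at z = 0. Lengths are in m, angles in rad, forces in N, time in s.
With the tool pointing down it reaches from about 0.325 to 0.9 m from the base axis. Payload 6.1 kg.
Tool frame: the origin (TCP) lies midway between the tips of the shut fingers; the grasp point (between the pads) lies 19 mm behind it; x points along the fingers, y is the direction in which the jaws open and shut, and the axes are right-handed (so a half turn about x gives the same grasp; the last joint's range is limited). The gripper opens to 85 mm and grips with 20 to 120 N. Pads are 22 mm wide; open, the fingers measure 114 mm over their backs; the gripper's body (76 mm by 85 mm) begins 54 mm behind the grasp point. The pads swing forward as they close: fully open they stand 13 mm farther back than shut.
Start: joints at [-1.256, 0.22, 1.526, -0, 1.395, -0.126], TCP at [0.267, -0.565, 0.231] pointing down, gripper open.
Joint ranges: [-2.98, 2.98], [-0.91, 2.08], [0.09, 2.57], [-1.24, 4.39], [0.2, 2.65], [-2.68, 2.68]. Speed limits (rad/s): [2.57, 2.57, 3.01, 3.14, 3.14, 3.14].

### API

Orientations are given as [roll, pitch, yaw] about the fixed x, y, z axes, in that order (R = Rz(yaw) Ry(pitch) Rx(roll)).
In Python, from plant import movep, move_l, set_joints, gripper_to, hold, inverse_kinematics, observe, get_image, get_calibration, Unreachable, job_done gives the robot as it stands. Calls block until the motion is done:
- movep(position, orientation): joint-space move of the TCP to a pose.
- move_l(position, feed=0.15, rotation=None, max_force=None): straight line of the TCP; rotation=None keeps the orientation; feed is the mean speed in m/s. With max_force (N) it stops when the force on the tool has changed by that much, and returns True; else False.
- set_joints(angles): joint-space move.
- gripper_to(opening, f_grip=None): finger opening in m; f_grip is the grip in N (None keeps the last); returns when the fingers have stopped.
- hold(seconds).
- inverse_kinematics(position, orientation): joint angles nearest the present ones, or None.
- observe(): the state.
- get_image(name): name is "scene" or "side" or "wrist"; returns (picture, depth): 384x512x3 uint8, red, green, blue; 384x512 float32, m along the optical axis (not along the pixel's ray), 0 where there is no reading.
- get_calibration(name): a dict with "intrinsics" (3x3 intrinsics, pixels), "world_from_camera" (4x4, takes a point from camera to world coordinates). Camera axes: x right, y down, z forward; pixel columns grow to the right and rows downward; lengths in m; the calibration is good to about 2 mm. A picture is of the moment at which its call begins: read the wrist's pose just before it. get_calibration takes no time and is no camera call; for the wrist camera it gives the pose at the moment of the call.
A pose or a line that the arm cannot do raises Unreachable and nothing moves.
- job_done(): hands the job in, once; it reports no verdict.
The state is a dict: "time_s": time; "q": joint angles; "joint_velocities": joint speeds; "joint_torque": joint torques, N m; "eef_pos": TCP position; "tcp_rot": TCP orientation; "ft_force": force on the tool from outside, world axes, zero at the start; "torque": the same for the moment, N m; "opening": finger opening in m.
Only numpy, scipy, OpenCV 4.12 (cv2) and the standard library are available. Lean on these libraries where they do the work, as an engineer would, in place of code of your own. Each camera call takes 0.05 s, during which the arm holds its last target. There are 200 camera calls.

## Working session

There is one attempt and no reset: what is moved stays moved. The work goes in short steps, each a Python script; the robot and the scene stay as the last script left them, time stands still between calls to the robot, and variables do not carry over. Pictures are saved under pics/ and viewed, about 8 in all and at most 12, crops included, and the job is handed in when it is done.

```bash
mkdir -p pics; ls
python3 - <<'E'
from plant import *
import cv2,numpy as np
o=observe();print({k:np.round(v,3) for k,v in o.items()})
for n in ("scene","side"):
    im,d=get_image(n);np.savez(n+".npz",im=im,d=d);cv2.imwrite(f"pics/{n}1.png",im[:,:,::-1])
    c=get_calibration(n);print(n,c["intrinsics"],c["world_from_camera"].round(3) if hasattr(c["world_from_camera"],'round') else c["world_from_camera"])
E
```

```text
pics
{'time_s': np.float64(0.0), 'q': array([-1.256,  0.221,  1.528,  0.   ,  1.395, -0.126]), 'joint_velocities': array([-0.001,  0.002, -0.003,  0.001,  0.002,  0.001]), 'joint_torque': array([-0.0000e+00, -4.9689e+01, -3.8940e+01, -0.0000e+00,  1.1000e-02,
        0.0000e+00]), 'eef_pos': array([ 0.266, -0.565,  0.23 ]), 'tcp_rot': array([-1.711,  1.569,  1.872]), 'ft_force': array([-0.352, -1.586, -0.49 ]), 'torque': array([-0.027, -0.036, -0.006]), 'opening': np.float64(0.085)}
scene [[484.95653905   0.         255.40955175]
 [  0.         484.95653905 191.78912383]
 [  0.           0.           1.        ]] [[-1.170e-01  7.510e-01 -6.500e-01  1.427e+00]
 [ 9.930e-01  8.900e-02 -7.600e-02  8.600e-02]
 [ 1.000e-03 -6.540e-01 -7.570e-01  1.099e+00]
 [ 0.000e+00  0.000e+00  0.000e+00  1.000e+00]]
side [[388.65531299   0.         258.97663531]
 [  0.         388.65531299 188.37188108]
 [  0.           0.           1.        ]] [[ 0.884  0.289 -0.369  0.928]
 [ 0.468 -0.523  0.712 -0.852]
 [ 0.013 -0.802 -0.597  0.752]
 [ 0.     0.     0.     1.   ]]
```

View pics/scene1.png

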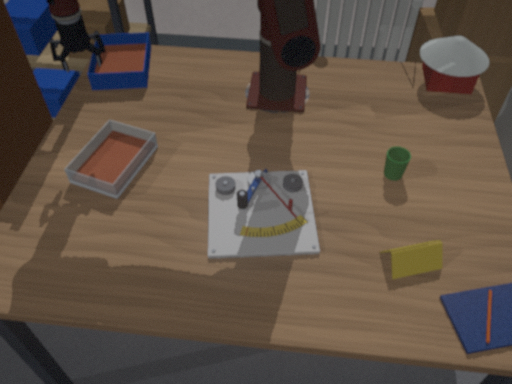

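View pics/side1.png

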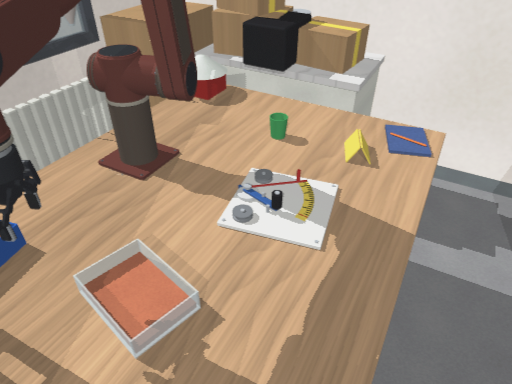

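The scene view shows the board with corners near (208,172), (310,170), (318,252) and (207,256), the pivot at (263,174), the roller at (242,198) and the post at (291,204). The side view confirms this. Next I'll locate these roughly and take a wrist picture from above.

```bash
cat > h.py <<'E'
import numpy as np
from plant import *
def pix2z(K,T,u,v,z):
    r=T[:3,:3]@np.linalg.inv(K)@np.array([u,v,1.]);o=T[:3,3];return o+r*(z-o[2])/r[2]
def proj(K,T,P):
    p=(np.atleast_2d(P)-T[:3,3])@T[:3,:3];p=p@K.T;return p[:,:2]/p[:,2:]
E
python3 - <<'E'
from h import *
import cv2
c=get_calibration("scene");K,T=map(np.array,(c["intrinsics"],c["world_from_camera"]))
for n,u,v,z in [("c1",208,172,.014),("c2",310,170,.014),("c3",318,250,.014),("c4",207,256,.014),("pivot",263,174,.037),("roller",242,191,.085),("post",291,201,.087)]:print(n,pix2z(K,T,u,v,z).round(3))
p=np.mean([pix2z(K,T,u,v,.014) for u,v in [(208,172),(310,170),(318,250),(207,256)]],0)
print(p)
rot=observe()["tcp_rot"]
for yaw in (0,np.pi/2,-np.pi/2,np.pi):
  for x,z in ((-.06,.4),(-.02,.35),(-.1,.35)):
    q=inverse_kinematics([p[0]+x,p[1],z],[yaw,np.pi/2,0]);print(yaw,x,z,None if q is None else np.round(q,2))
q=None
gripper_to(0.0)
movep([p[0]-.03,p[1],.38],[np.pi,np.pi/2,0])
c=get_calibration("wrist");im,d=get_image("wrist");np.savez("w1.npz",im=im,d=d,K=c["intrinsics"],T=c["world_from_camera"])
print(np.array(c["world_from_camera"]).round(3),np.array(c["intrinsics"])[0,0],observe()["time_s"])
cv2.imwrite("pics/w1.png",im[:,:,::-1])
E
```

```text
c1 [ 0.434 -0.176  0.014]
c2 [0.389 0.134 0.014]
c3 [0.681 0.168 0.014]
c4 [ 0.735 -0.124  0.014]
pivot [ 0.444 -0.006  0.037]
roller [ 0.559 -0.053  0.085]
post [0.581 0.085 0.087]
[5.59733373e-01 5.16428445e-04 1.40000000e-02]
0 -0.06 0.4 [-0.16 -0.14  1.59  0.    1.69 -1.73]
0 -0.02 0.35 [-0.15 -0.04  1.58  0.    1.6  -1.72]
0 -0.1 0.35 [-0.17 -0.24  1.76  0.    1.62 -1.74]
1.5707963267948966 -0.06 0.4 [-0.16 -0.14  1.59  0.    1.69 -0.16]
1.5707963267948966 -0.02 0.35 [-0.15 -0.04  1.58  0.    1.6  -0.15]
1.5707963267948966 -0.1 0.35 [-0.17 -0.24  1.76  0.    1.62 -0.17]
-1.5707963267948966 -0.06 0.4 None
-1.5707963267948966 -0.02 0.35 None
-1.5707963267948966 -0.1 0.35 None
3.141592653589793 -0.06 0.4 [-0.16 -0.14  1.59  0.    1.69  1.41]
3.141592653589793 -0.02 0.35 [-0.15 -0.04  1.58  0.    1.6   1.43]
3.141592653589793 -0.1 0.35 [-0.17 -0.24  1.76  0.    1.62  1.4 ]
[[-0.    -0.951 -0.31   0.61 ]
 [-1.     0.     0.    -0.001]
 [-0.     0.31  -0.951  0.52 ]
 [ 0.     0.     0.     1.   ]] 310.39064059347663 3.2083
```

View pics/w1.png

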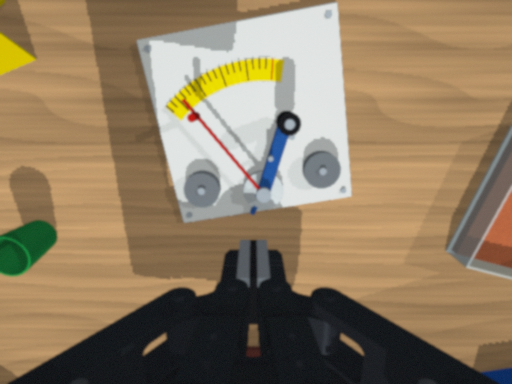

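The wrist view shows the board corners at about (138,41), (337,3), (351,195) and (185,221), the roller top at (288,123), the post at (194,117) and the pivot near (265,195). I'll refine by segmentation and check on a zoomed overlay.

```bash
cat > fit.py <<'E'
from h import *
import cv2
def fit(f):
    w=np.load(f);im,K,T=w["im"],w["K"],w["T"]
    hsv=cv2.cvtColor(im,cv2.COLOR_RGB2HSV).astype(int);H,S,V=hsv.transpose(2,0,1)
    c0=proj(K,T,[[.56,0,.014]])[0]
    # board: low-saturation region (incl. shadows), + closing
    m=(S<60)&(V>100);m[240:]=0
    m=cv2.morphologyEx(m.astype(np.uint8),cv2.MORPH_CLOSE,np.ones((25,25)),borderValue=0) 
    n,l,st,_=cv2.connectedComponentsWithStats(m);k=1+np.argmax(st[1:,4]);ct=cv2.findContours((l==k).astype(np.uint8),0,2)[0][0]
    hull=cv2.convexHull(ct);q=cv2.approxPolyN(hull,4,ensure_convex=True).reshape(-1,2).astype(float)
    W=np.array([pix2z(K,T,u,v,.014)[:2] for u,v in q])
    return im,K,T,hsv,q,W
E
python3 - <<'E'
from fit import *
im,K,T,hsv,q,W=fit("w1.npz")
print(q,W.round(4));print("sides",np.linalg.norm(W-np.roll(W,-1,0),axis=1).round(4))
H,S,V=hsv.transpose(2,0,1)
def cen(m,z,box):
    mm=np.zeros_like(m);a,b,c,d=box;mm[b:d,a:c]=m[b:d,a:c]
    n,l,st,ce=cv2.connectedComponentsWithStats(mm.astype(np.uint8));k=1+np.argmax(st[1:,4]);return ce[k],st[k],pix2z(K,T,*ce[k],z)[:2].round(4)
red=((H<8)|(H>172))&(S>120)
print("red",cen(red,.06,(160,90,280,200)))
print("roller ",cen(V<60,.075,(268,100,310,145)))
g=(S<60)&(V>95)&(V<160)
c0=W.mean(0)
e=cv2.resize(im[0:230,130:360],None,fx=2.6,fy=2.6,interpolation=cv2.INTER_CUBIC)
cv2.polylines(e,[((q-[130,0])*2.6).astype(int)],True,(0,255,0),1)
cv2.imwrite("pics/w1z.png",e[:,:,::-1])
E
```

```text
[[352. 196.]
 [183. 227.]
 [135.  39.]
 [337.   0.]] [[ 0.4413 -0.1713]
 [ 0.3833  0.1233]
 [ 0.6854  0.1728]
 [ 0.7356 -0.1209]]
sides [0.3002 0.3062 0.298  0.2986]
red (array([217.32246377, 141.32246377]), array([184, 101,  75,  88, 276], dtype=int32), array([0.5418, 0.0515]))
roller  (array([286.58367347, 121.75102041]), array([277, 112,  22,  22, 245], dtype=int32), array([ 0.5713, -0.0483]))
```

View pics/w1z.png

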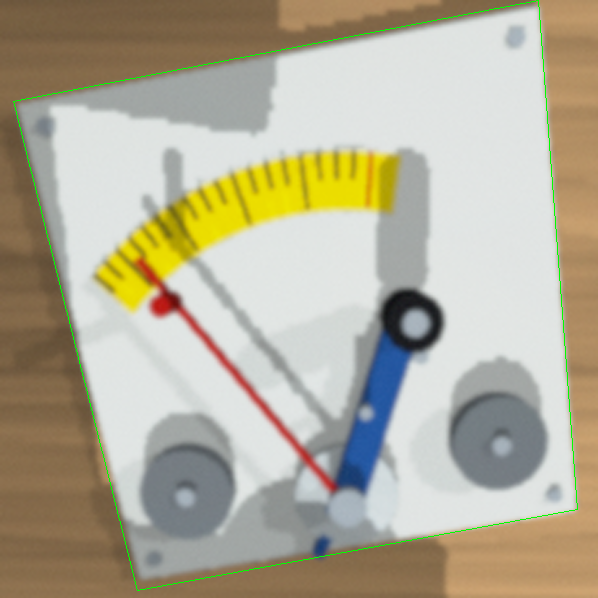

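The zoom at 2.6x puts the red zero tick at (371,180), the roller top at (415,323), the post top at (160,307), the pulley tops at (187,493) and (499,442), and the pivot cap at (348,508). I'll fit the board pose from these features.

```bash
cat > fitpose.py <<'E'
from h import *
from scipy.optimize import least_squares
w=np.load("w1.npz");K,T=w["K"],w["T"]
Z=lambda a,b:np.array([a/2.6+130-.3,b/2.6-.3])
obs={"pl":(187,493,.037),"pr":(499,442,.037),"piv":(348,508,.05),"zero":(371,180,.0145),"rol":(414,323,.085),"post":(160,307,.087)}
for k in obs: a,b,z=obs[k];print(k,pix2z(K,T,*Z(a,b),z)[:2].round(4))
def model(p):
    x,y,t,zr,ps,bx=p
    R=lambda a:np.array([np.cos(a),np.sin(a)])
    pv=np.array([x,y]);n=R(t+np.pi/2)
    P3=lambda v,z:[v[0],v[1],z]
    c=pv+.11*R(t)
    pts=[P3(pv+.1*n,.037),P3(pv-.1*n,.037),P3(pv+.19*R(zr),.0145),P3(pv+.12*R(zr-.22),.085),P3(pv+.16*R(ps),.087)]
    return pts
names=["pl","pr","zero","rol","post"]
def res(p):return (proj(K,T,model(p))-[Z(*obs[k][:2]) for k in names]).ravel()
s=least_squares(res,[.45,0,.1,0,.6,0])
x,y,t,zr,ps,_=s.x
if __name__=="__main__":
    print(s.x.round(4),"\nres px",s.fun.reshape(-1,2).round(1),"needle ahead",ps-zr)
    R=lambda a:np.array([np.cos(a),np.sin(a)]);pv=s.x[:2]
    print("post",pv+.16*R(ps),"zero",pv+.16*R(zr),"roller",pv+.12*R(zr-.22))
    pred=[Z(*q) for q in [(17,104),(538,6),(576,510),(140,585)]]
    for q in pred:print("corner",((pix2z(K,T,*q,.014)[:2]-pv)@np.array([R(t),R(t+np.pi/2)]).T).round(4))
E
python3 fitpose.py
```

```text
pl [0.4605 0.0826]
pr [ 0.4932 -0.1107]
piv [ 0.4548 -0.018 ]
zero [ 0.6443 -0.0306]
rol [ 0.5693 -0.0505]
post [0.5777 0.0828]
[ 0.4615 -0.0162  0.1712 -0.0812  0.7067  0.    ] 
res px [[ 0.6  9.3]
 [ 1.9  8.9]
 [ 0.8 -4.7]
 [ 1.1 -5.1]
 [-3.9 -4.2]] needle ahead 0.7878901606526564
post [0.58318286 0.08768015] zero [ 0.6209735  -0.02918871] roller [ 0.57609848 -0.05181105]
corner [0.2517 0.1466]
corner [ 0.2498 -0.1491]
corner [-0.0459 -0.1481]
corner [-0.0491  0.1487]
```

Residuals show the pulleys aren't on the pivot's own lateral line. I'll refit using the corners instead, with the pulley offset free.

```bash
python3 - <<'E'
s=open("fitpose.py").read()
s=s.replace("P3(pv+.1*n,.037),P3(pv-.1*n,.037)","P3(pv+.1*n+bx*R(t),.037),P3(pv-.1*n+bx*R(t),.037)")
s=s.replace("    return pts","    pts+=[P3(c+.15*(i*R(t)+j*n),.014) for i,j in ((1,1),(1,-1),(-1,-1),(-1,1))]\n    return pts")
s=s.replace('"rol","post"]','"rol","post","a","b","c","d"]').replace('"post":(160,307,.087)}','"post":(160,307,.087),"a":(17,104,.014),"b":(538,6,.014),"c":(576,510,.014),"d":(140,583,.014)}')
open("fitpose.py","w").write(s)
E
python3 fitpose.py
```

```text
pl [0.4605 0.0826]
pr [ 0.4932 -0.1107]
piv [ 0.4548 -0.018 ]
zero [ 0.6443 -0.0306]
rol [ 0.5693 -0.0505]
post [0.5777 0.0828]
a [0.6845 0.1711]
b [ 0.7331 -0.1206]
c [ 0.4415 -0.17  ]
d [0.3892 0.1219]
[ 0.4535 -0.0179  0.1683 -0.0629  0.681   0.0235] 
res px [[-1.3  0.3]
 [ 1.1 -0.1]
 [-0.5  0.8]
 [ 0.6  0.4]
 [-0.1 -0.1]
 [-1.7 -0.1]
 [ 1.2 -1.5]
 [ 1.3  1.3]
 [-0.8  0.2]] needle ahead 0.7438365509967456
post [0.57780338 0.08285119] zero [ 0.6131717  -0.02792887] roller [ 0.56871854 -0.05136932]
corner [0.2594 0.1476]
corner [ 0.2584 -0.1481]
corner [-0.0373 -0.148 ]
corner [-0.0414  0.1489]
```

The fit is good to about 1 px (pulleys 23 mm ahead of the pivot). The zero line is at -0.063 rad and the needle is 0.744 rad ahead of it. Now I'll push the needle back along the arc with the shut fingers.

```bash
cat >> h.py <<'E'
pv=np.array([.4535,-.0179]);ZERO=-.0629
def arc(rad,th,off,z):  # point at radius rad, angle th, offset tangentially (ccw +); tool y radial
    p=pv+rad*np.array([np.cos(th),np.sin(th)])+off*np.array([-np.sin(th),np.cos(th)])
    return [p[0],p[1],z],[np.pi/2-th,np.pi/2,0]
def force(n=5):
    F=[]
    for _ in range(n): hold(.02);F.append(observe()["ft_force"])
    return np.mean(F,0),np.std(F,0)
E
python3 - <<'E'
from h import *
import sys
th=.681
movep(*arc(.16,th,.032,.13))
p,r=arc(.16,th,.032,.056);print("down",move_l(p,.1,max_force=5))
f0,sd=force();print("tare",f0.round(2),sd.round(2))
for t in np.append(np.arange(th,ZERO+.06,-.12),ZERO+.06):
    p,r=arc(.16,t,.017,.056)
    hit=move_l(p,.08,rotation=r,max_force=5)
    o=observe();print(round(t,3),hit,(force(3)[0]-f0).round(2),np.round(o["eef_pos"],4),round(o["time_s"],1))
    if hit: sys.exit()
p,r=arc(.16,ZERO-.04,.017,.056)
print("final",move_l(p,.012,rotation=r,max_force=2.5));o=observe()
f=force(5)[0]-f0;e=np.array(o["eef_pos"][:2]);d=e-pv;print(f.round(2),"th", np.arctan2(d[1],d[0])-np.arctan2(.017,.16),"time",observe()["time_s"])
E
```

```text
down False
tare [ 0.29 -0.22 -0.25] [0.49 0.55 0.41]
0.681 False [-0.36  0.07  0.01] [0.5678 0.0954 0.0563] 6.3
0.561 False [-0.82 -0.13  0.37] [0.5797 0.0817 0.0559] 6.8
0.441 False [-0.03  0.34  0.09] [0.5907 0.066  0.0559] 7.2
0.321 False [-0.9   0.28  0.48] [0.5997 0.049  0.0559] 7.6
0.201 False [-0.38 -0.06  0.08] [0.6067 0.031  0.0559] 8.1
0.081 False [-0.26  0.36  0.17] [0.6114 0.0123 0.0559] 8.5
-0.003 False [-0.54  0.51  0.31] [ 0.6135 -0.0011  0.056 ] 8.9
final True
[0.48 1.91 1.02] th -0.06351088142550715 time 9.8833
```

Contact came at th = -0.0635, matching the expected -0.0629. I'll hold, retreat and look.

Run:
```python
from h import *
import cv2
hold(.3)
p,r=arc(.16,ZERO,.035,.056);move_l(p,.1)
p[2]=.15;move_l(p,.2)
movep([.50,-.03,.30],[np.pi,np.pi/2,0])
c=get_calibration("wrist");im,d=get_image("wrist");np.savez("w2.npz",im=im,d=d,K=c["intrinsics"],T=c["world_from_camera"])
K,T=map(np.array,(c["intrinsics"],c["world_from_camera"]))
R=lambda a:np.array([np.cos(a),np.sin(a)])
P=[np.r_[pv+.16*R(ZERO),.087],np.r_[pv+.12*R(ZERO-.22),.085],np.r_[pv,.037]]
uv=proj(K,T,P);print(uv.round(1),observe()["time_s"])
e=cv2.resize(im[0:290],None,fx=1.56,fy=1.56,interpolation=cv2.INTER_CUBIC)
for q in uv*1.56: cv2.drawMarker(e,tuple(int(v) for v in q),(0,255,0),cv2.MARKER_CROSS,12,1)
cv2.imwrite("pics/w2.png",e[:,:,::-1])
```

```text
[[250.5  58.9]
 [272.  103.2]
 [243.5 190.4]] 12.45
```

View pics/w2.png

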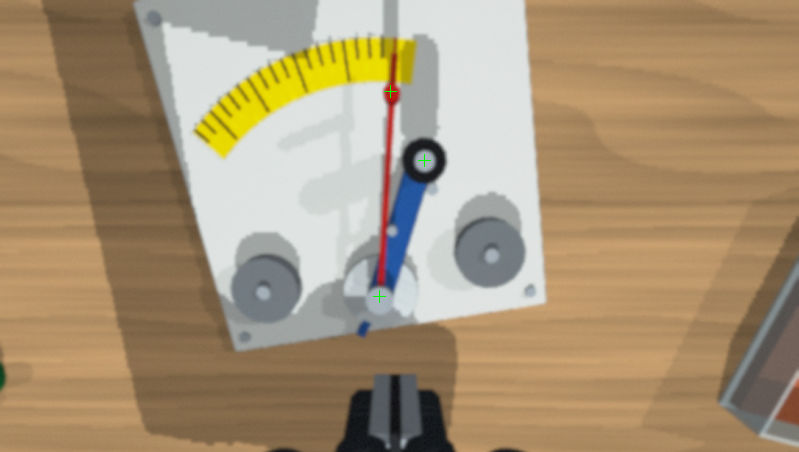

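The image confirms the needle over the red zero line, touching the resting arm, with all predicted points on target. Next is the roller push with a force ramp.

Run:
```python
from h import *
a0=ZERO-.22;z=.055;N=lambda a:np.array([-np.sin(a),np.cos(a)])
movep(*arc(.12,a0,-.042,.14))
print("down",move_l(arc(.12,a0,-.042,z)[0],.1,max_force=5))
f0,sd=force(15);print("tare",f0.round(2),sd.round(2))
def go(a,feed=.04,mf=None):
    p,r=arc(.12,a,-.027,z);return move_l(p,feed,rotation=r,max_force=mf)
def meas(a,n=6):
    f=-(force(n)[0]-f0)[:2];return f@N(a),f@np.array([np.cos(a),np.sin(a)])
go(a0-.05,.06,3)
log=[];a=a0-.02;hit=False
while True:
    hit=go(a,.03,9.5 if not log or log[-1][1]<1 else 4)
    ft,fr=meas(a);log.append((a,ft,fr));print(round(a-a0,3),hit,round(ft,2),round(fr,2),round(observe()["time_s"],1))
    L=np.array(log);L=L[L[:,1]>1.5]
    if hit or a-a0>.55: print("STOP");break
    if len(L)>=4:
        m,b=np.polyfit(L[:,0],L[:,1],1);at=(12-b)/m
        if abs(at-a)<.004: break
        a=min(a+.035,at)
    else: a+=.03
if not hit:
    for k in range(3):
        ft,fr=meas(a,55);print("hold",round(a-a0,3),round(ft,2),round(fr,2),"slope",round(m/120,3),round(observe()["time_s"],1))
        if abs(ft-12)<.4: break
        a+=(12-ft)/m;go(a,.02,4)
```

```text
down False
tare [-0.06 -0.02  0.02] [0.38 0.32 0.33]
-0.02 False 0.02 -0.22 15.6
0.01 False 1.01 0.18 16.0
0.04 False 3.27 0.79 16.4
0.07 False 4.16 0.3 16.7
0.1 False 4.9 0.21 17.1
0.13 False 5.66 0.39 17.5
0.165 False 5.91 0.65 17.9
0.2 False 7.1 0.32 18.3
0.235 False 7.67 0.82 18.7
0.27 False 8.26 1.14 19.1
0.305 False 8.87 0.79 19.4
0.34 False 9.72 0.84 19.8
0.375 False 10.26 1.62 20.2
0.41 False 11.14 1.3 20.6
0.445 False 11.77 1.43 21.0
0.454 False 11.84 1.71 21.4
hold 0.454 12.01 1.5 slope 0.169 22.3
```

Holding at 12.0 N tangential (12.1 N magnitude). I'll hold one more second, then ease back.

Run:
```python
from h import *
import cv2
a0=ZERO-.22;z=.055;f0=np.array([-.06,-.02,.02])
f,s=force(55);f-=f0;print("held |F|xy",np.hypot(*f[:2]).round(2),f.round(2),observe()["time_s"])
for a in np.append(np.arange(a0+.40,a0-.02,-.06),a0-.06):
    p,r=arc(.12,a,-.027,z);move_l(p,.03,rotation=r)
print("free",(force(10)[0]-f0).round(2))
p,r=arc(.12,a0,-.045,z);move_l(p,.08,rotation=r)
p[2]=.15;move_l(p,.2)
movep([.50,-.03,.30],[np.pi,np.pi/2,0])
c=get_calibration("wrist");im,d=get_image("wrist")
K,T=map(np.array,(c["intrinsics"],c["world_from_camera"]))
R=lambda a:np.array([np.cos(a),np.sin(a)])
P=[np.r_[pv+.16*R(ZERO+.454),.087],np.r_[pv+.12*R(a0),.085],np.r_[pv,.037]]
uv=proj(K,T,P);print(uv.round(1),observe()["time_s"])
e=cv2.resize(im[0:290],None,fx=1.56,fy=1.56,interpolation=cv2.INTER_CUBIC)
for q in uv*1.56: cv2.drawMarker(e,tuple(int(v) for v in q),(0,255,0),cv2.MARKER_CROSS,12,1)
cv2.imwrite("pics/w3.png",e[:,:,::-1])
```

```text
held |F|xy 12.1 [  0.45 -12.09  -1.85] 23.2
free [ 0.04  0.05 -0.03]
[[183.1  70.7]
 [271.8 103.1]
 [243.4 190.3]] 29.0667
```

View pics/w3.png

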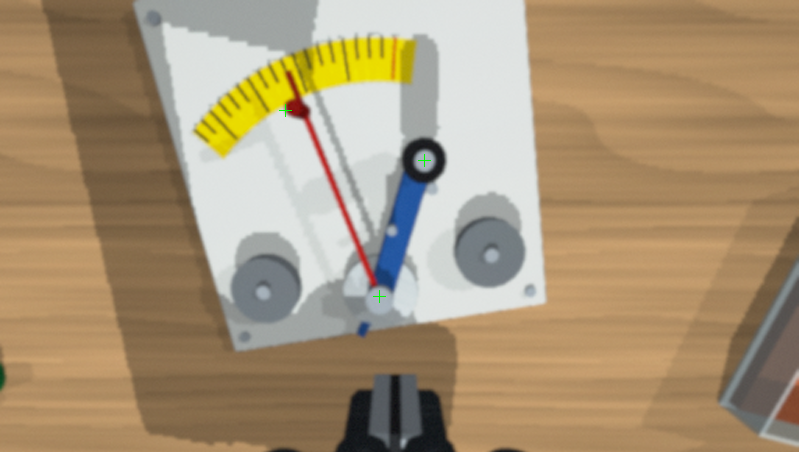

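The roller is on its rest mark. The needle stands at about 0.40 rad, and relative to the drum (free direction about -0.44 rad) the post's y is about 0.115 m, inside the window. I'm handing in.

```bash
python3 -c "
from plant import *
job_done();print(observe()['time_s'])"
```

```text
the job is handed in; nothing more can be done
the job is handed in; nothing more can be done
```

I finished all the steps and handed the job in at about 29 s of the 69 s allowed; no verdict is reported.

- **Needle to zero:** I pushed the needle back with the shut fingers until it met the arm, with about 2 N on it. It stopped at -0.0635 rad; I expected -0.063. A wrist picture showed it on the red line with the arm on its stop.
- **12 N push:** I built the force up in steps. It held at 12.0–12.1 N for just under 2 s, and the highest force I measured was about 12.1 N, below the 15 N limit.
- **Easing back:** I brought the arm back at 0.03 m/s until no force was left on the fingers.
- **Last picture:** The roller is on its rest mark and the gripper is clear. The needle stands at about 0.40 rad.
- **Needle reading:** From the drum angle I estimate the post's y in the drum frame at about 0.115 m, inside the 0.103–0.128 m window. I read the drum angle off the picture by assuming its lug points opposite its x axis. The spring force I measured fits that.

**Disagreement:** The needle stands about 0.05 rad short of the angle I commanded (0.454 rad). I put this down to a few mm of play or give at the finger contact, because the spring force also only began about 0.03 rad late.

**Not checked:** I didn't re-image the card, tray and cup in full. The moves stayed over the board, and no unexpected contact showed up.

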